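# Run a hanging bundle over the parking roller and stop it above the cup

## Task

Push the trolley along its rail by its handle so that the hanging bundle of wooden blanks is dragged over the parking roller, then stop it with its foot hanging still right above the centre of the docking cup, keep it there for five seconds, and let go of the handle with everything at rest. Never touch the bundle itself, do not slam or jam it on the roller, do not let it swing wildly or knock back against the far side of the roller once it is over, and leave the loose blank, the screwdriver and the glue bottle where they are.

Things in the scene. Friction and masses are not known exactly. Their poses are not given: they have to be found in the camera images.
- runway: fixed gantry over the bench: two green posts 575 mm high, 900 mm apart, and a steel rail between them. Origin on the bench midway between the posts, straight below the rail; its +y axis is the direction in which the trolley has to travel, z up
- trolley: red trolley on the rail, 0.8 kg, rolling friction about 2.5 N (stays where left); travels from -330 to +330 mm in the runway's y. A bar drops from it to its handle, an upright wooden paddle, 34 mm along x, 16 mm thick along y, 230 to 310 mm above the bench. Origin: the grip point in the paddle, 285 mm up, 215 mm to -x of the load's pivot pin; axes as the runway's. Grip from above, closing along y
- load: bundle of blanks 88 x 88 x 110 mm on a rod, below it a foot pin with round nose, radius 10 mm. Origin: centre of the nose, 60 mm above the bench at rest, 440 mm below the trolley's pivot pin (500 mm up); z up along the rod. Swings freely about x, like a simple pendulum of 0.36 m (period 1.2 s), hardly damped (25 s to a third). 0.62 kg (0.45 to 0.85), centre of mass 0.32 m below the pin
- roller: fixed roller across the foot's path, between load and cup: smooth steel bar 24 mm in diameter, 110 mm long along the runway's x. Origin on the bench below its middle, axes as the runway's; bar top 60 mm above the bench, 10 mm higher than the tip of the resting foot. As the trolley is pushed on, the foot is held back, the load tips back 0.2 to 0.25 rad, slips over the bar and swings freely
- cup: fixed docking cup: a steel cup 60 mm across and 14 mm high in the middle of a wooden slatted pallet 150 x 130 mm, 22 mm high, under the rail. Origin on the bench below the cup's centre; the cup's rim is 36 mm above the bench, below the foot's path
- blank: one loose wooden blank 80 x 100 x 10 mm lying in front of the rail, origin under its centre; bystander
- glue: white glue bottle 60 mm in diameter, 150 mm high, behind the rail, origin under its centre; bystander
- screwdriver: screwdriver lying in front of the rail, origin under its middle; bystander
Mind the look-alikes: they are no part of the job. What is shaped like the roller but pink or turquoise is not meant.

How it is judged:
By the outcome, as a careful person would: the job done as asked, in the order asked, and still so for the second after the job is handed in, with the robot touching nothing.
It also fails if it takes over 54 s, if anything falls off the work surface, if the arm or the gripper's body presses on something with over 40 N, if the wrist force passes 120 N, or if a joint passes its speed limit or range.

## Robot

A 6-joint arm with a two-finger parallel gripper is mounted at the origin on the work surface. World frame = base frame: x ahead of the robot, y to its left, z up, the work surface at z = 0. Lengths are in m, angles in degrees, forces in N, time in s.
With the tool pointing down it reaches from about 0.325 to 0.85 m from the base axis. Payload 15.5 kg.
Tool frame: the origin (TCP) lies at the very end of the fingers, on their centre line; the grasp point (between the pads) lies arm.grip_depth behind it (arm.grip_depth is the distance from the TCP to the grasp point, in m); z points along the fingers, y is the line along which they close (so a half turn about z gives the same grasp; the last joint's range is limited). The gripper opens to 91 mm and grips with 3 to 60 N. Pads are 32 mm wide; open, the fingers measure 118 mm over their backs; the gripper's body (76 mm by 178 mm) begins 60 mm behind the grasp point.
Start: joints at [-72.852, 28.281, 77.091, -0, 74.628, -5.472], TCP at [0.24, -0.577, 0.214] pointing down, gripper open.
Joint ranges: [-166.48, 166.48], [-47.26, 123.95], [12.59, 153.08], [-70.14, 250.14], [6.76, 159.57], [-176.63, 176.63]. Speed limits (degrees/s): [108.29, 108.29, 147.25, 172.46, 172.46, 172.46].

## Interface

Orientations are given as a 3x3 rotation matrix whose columns are the frame's x, y, z axes.
In Python, from rig import arm gives the robot as it stands. Calls block until the motion is done:
- arm.move_to(position, orientation): joint-space move of the TCP to a pose.
- arm.move_l(position, orientation=None, feed=0.15): straight line of the TCP; orientation=None keeps the orientation; feed is the mean speed in m/s.
- arm.move_joints(angles): joint-space move.
- arm.grip(opening): finger opening in m; the grip force is fixed at half the most; returns when the fingers have stopped.
- arm.sleep(seconds).
- arm.solve_ik(position, orientation): joint angles nearest the present ones, or None.
- arm.snapshot(name): name is "side" or "top" or "wrist"; returns the picture (480x640x3 uint8, red, green, blue); there is no depth.
- arm.get_calibration(name): a dict with "intrinsics" (3x3 intrinsics, pixels), "cam_to_world" (4x4, takes a point from camera to world coordinates). Camera axes: x right, y down, z forward; pixel columns grow to the right and rows downward; lengths in m; the calibration is good to about 2 mm. A picture is of the moment at which its call begins: read the wrist's pose just before it. get_calibration takes no time and is no camera call; for the wrist camera it gives the pose at the moment of the call.
A pose or a line that the arm cannot do raises arm.Unreachable and nothing moves.
- arm.sign_off(): hands the job in; it is judged then, once.
Readings, each from a call of its own:
- arm.current_t(): time.
- arm.current_joint_positions(): joint angles.
- arm.current_dq(): joint speeds.
- arm.current_tau(): joint torques, N m.
- arm.current_ee_pos(): TCP position.
- arm.current_tool_rot(): TCP orientation.
- arm.current_force(): force on the tool from outside, world axes, zero at the start.
- arm.current_torque(): the same for the moment, N m.
- arm.current_width(): finger opening in m.
- arm.current_grasp_force(): force on a finger pad.
Only numpy, scipy, OpenCV 4.12 (cv2) and the standard library are available. Lean on these libraries where they do the work, as an engineer would, in place of code of your own. Each camera call takes 0.05 s, during which the arm holds its last target. There are 200 camera calls.

## Working session

There is one attempt and no reset: what is moved stays moved. The work goes in short steps, each a Python script; the robot and the scene stay as the last script left them, time stands still between calls to the robot, and variables do not carry over. Pictures are saved under pics/ and viewed, at most 10 in all, crops included, and the job is handed in when it is done.

```bash
ls; mkdir -p pics; python3 - <<'E'
from rig import arm
import cv2, numpy as np
for n in ("side","top"):
    im=arm.snapshot(n); cv2.imwrite(f"pics/{n}0.png",im[:,:,::-1])
    c=arm.get_calibration(n); print(n,np.round(c["intrinsics"],1).tolist(),np.round(c["cam_to_world"],4).tolist())
print(arm.grip_depth,arm.current_t(),np.round(arm.current_tool_rot(),3).tolist())
E
```

```text
pics
side [[545.1, 0.0, 322.9], [0.0, 545.1, 241.8], [0.0, 0.0, 1.0]] [[-0.9547, -0.2355, 0.1817, 0.3287], [-0.2974, 0.7469, -0.5947, 0.6883], [0.0043, -0.6218, -0.7832, 1.1225], [0.0, 0.0, 0.0, 1.0]]
top [[480.6, 0.0, 318.6], [0.0, 480.6, 231.6], [0.0, 0.0, 1.0]] [[-0.0152, -0.9986, 0.0516, 0.4685], [-0.9999, 0.015, -0.0044, -0.0506], [0.0036, -0.0516, -0.9987, 1.4113], [0.0, 0.0, 0.0, 1.0]]
0.0188 0.1 [[0.923, 0.385, -0.0], [0.385, -0.923, 0.001], [0.0, -0.001, -1.0]]
```

View pics/side0.png

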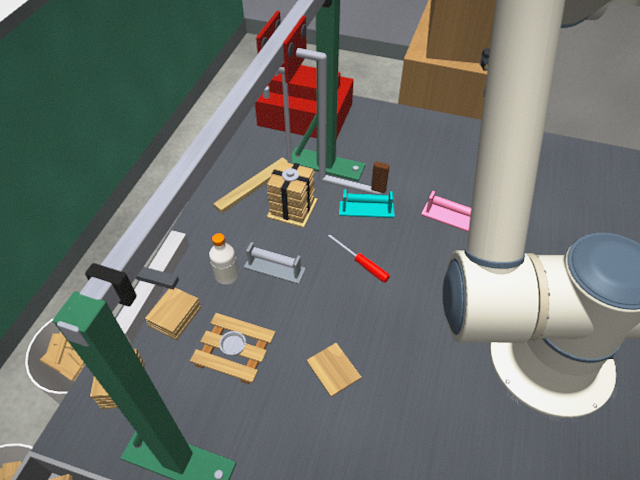

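View pics/top0.png

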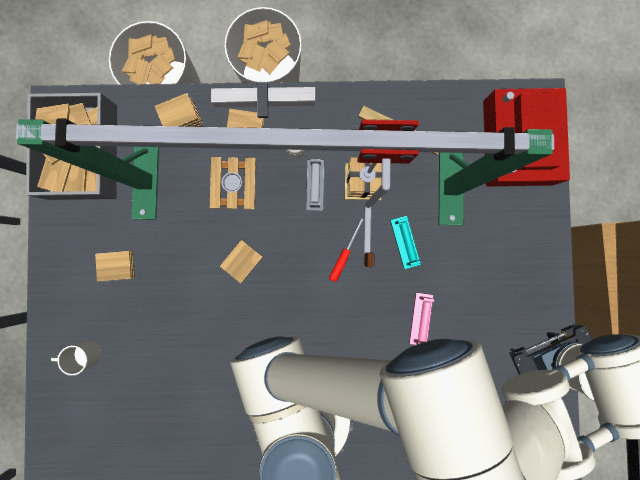

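The top view shows the paddle at (370,259), the load at (365,180) and the cup at (232,182). The red trolley is on the rail near (388,140), and the post tops are at about (30,132) and (541,142). There are three roller shapes: grey at (315,184), turquoise at (405,242) and pink at (422,318). The grey steel one is meant, because it lies under the rail between the load and the cup. Next I'll measure, and confirm the roller in an enlarged crop.

```bash
cat > h.py <<'E'
import cv2, numpy as np
from rig import arm
def ray(cal,uv):
    K=cal["intrinsics"];T=np.array(cal["cam_to_world"])
    d=T[:3,:3]@np.linalg.solve(np.array(K),[uv[0],uv[1],1.]); return T[:3,3],d
def onz(cal,uv,z):
    o,d=ray(cal,uv); return o+d*(z-o[2])/d[2]
def proj(cal,p):
    T=np.array(cal["cam_to_world"]); q=T[:3,:3].T@(np.array(p)-T[:3,3]); q=np.array(cal["intrinsics"])@q; return q[:2]/q[2]
def tri(c1,u1,c2,u2):
    o1,d1=ray(c1,u1);o2,d2=ray(c2,u2)
    s=np.linalg.lstsq(np.c_[d1,-d2],o2-o1,rcond=None)[0]; a=o1+s[0]*d1;b=o2+s[1]*d2
    return (a+b)/2,np.linalg.norm(a-b)
E
python3 - <<'E'
import cv2,numpy as np
t=cv2.imread("pics/top0.png"); s=cv2.imread("pics/side0.png")
def z(im,x,y,w,h,W,H): return cv2.resize(im[y:y+h,x:x+w],(W,H),interpolation=cv2.INTER_CUBIC)
a=z(t,200,140,200,150,800,600); cv2.imwrite("pics/c_top.png",a)
b=z(s,180,150,220,165,400,300); c=z(s,180,300,110,90,400,300)
d=z(t,10,115,60,45,400,300); e=z(t,515,115,60,45,400,300)
cv2.imwrite("pics/c_mix.png",np.vstack([np.hstack([b,c]),np.hstack([d,e])]))
E
```

```text
(no output)
```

View pics/c_top.png

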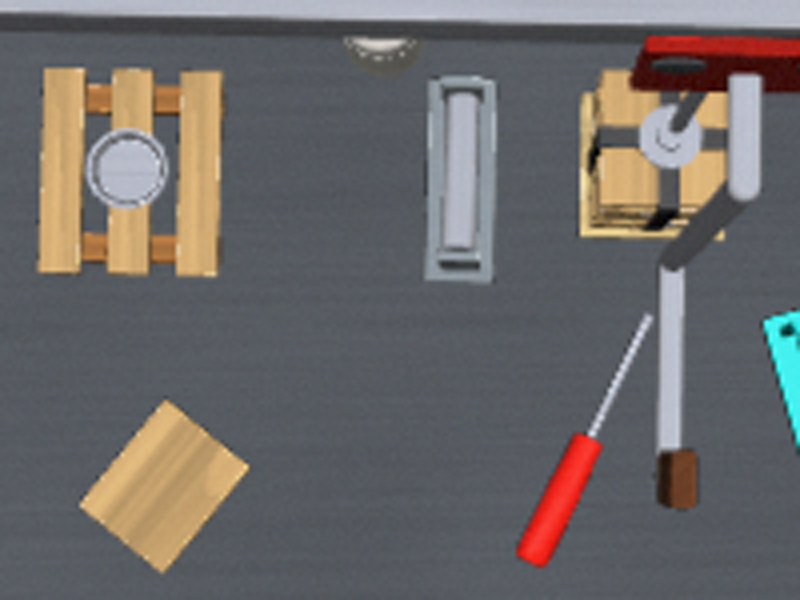

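View pics/c_mix.png

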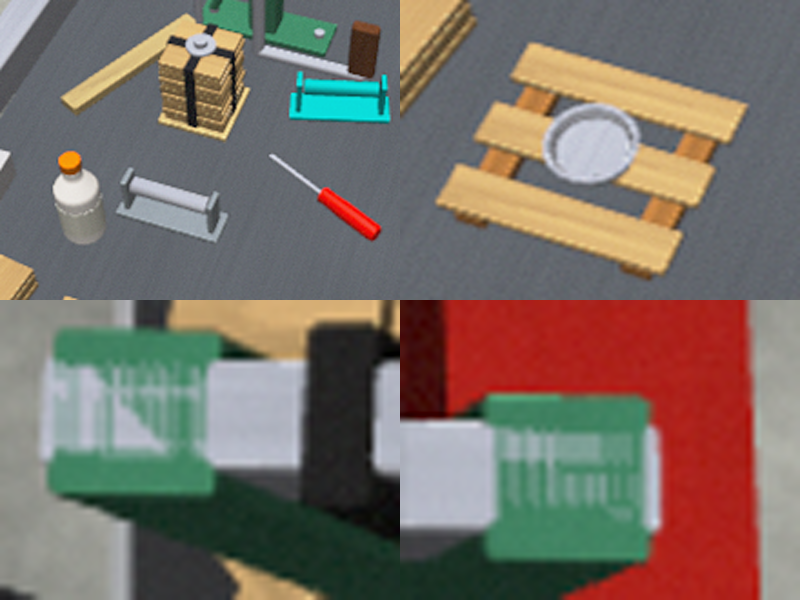

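The enlarged crops confirm that the grey steel roller, bar centre at (315.2,182.8), lies between load and cup. They also give the cup rim centre at (231.8,182.0), the paddle top-face centre at about (370.8,259.8), and the post tops at (30.0,131.7) and (540.3,141.6).

```bash
cat > m.py <<'E'
from h import *
ct=arm.get_calibration("top");cs=arm.get_calibration("side")
A=onz(ct,(30,131.7),.575);B=onz(ct,(540.3,141.6),.575)
ey=(A-B)/np.linalg.norm(A-B);ex=np.array([ey[1],-ey[0],0]);O=(A+B)/2;O[2]=0
loc=lambda p:np.round([(p-O)@ex,(p-O)@ey,p[2]],4)
if __name__=="__main__":
    print("post dist",np.linalg.norm(A-B),"O",O,"ey",ey)
    cup=onz(ct,(231.75,182),.036);rol=onz(ct,(315.2,182.8),.06);pad=onz(ct,(370.75,259.75),.31)
    side=(180+ (591-400)/400*110, 300+143/300*90); print("cup side",side,loc(onz(cs,side,.036)),tri(ct,(231.75,182),cs,side))
    for n,p in(("cup",cup),("rol",rol),("pad",pad)):print(n,p,loc(p))
    # bar direction: ends of the roller bar
    a=onz(ct,(200+464/4,140+92/4),.06);b=onz(ct,(200+459/4,140+250/4),.06);print("bar len",np.linalg.norm(a-b),loc(a),loc(b))
    # side bar ends (crop b: 220/400=.55)
    a=onz(cs,(180+135*.55,150+184*.55),.06);b=onz(cs,(180+208*.55,150+205*.55),.06);print(loc(a),loc(b))
    im=cv2.imread("pics/side0.png");hsv=cv2.cvtColor(im,cv2.COLOR_BGR2HSV)
    sub=np.zeros(im.shape[:2],np.uint8);sub[155:200,365:395]=1
    m=((hsv[...,0]<15)&(hsv[...,1]>90)&(hsv[...,2]<140)&(sub>0));ys,xs=np.nonzero(m);print("paddle side bbox",xs.min(),xs.max(),ys.min(),ys.max())
    im=cv2.imread("pics/top0.png");hsv=cv2.cvtColor(im,cv2.COLOR_BGR2HSV)
    sub[:]=0;sub[245:275,355:385]=1
    m=((hsv[...,0]<15)&(hsv[...,1]>90)&(hsv[...,2]<160)&(sub>0));ys,xs=np.nonzero(m);print("paddle top bbox",xs.min(),xs.max(),ys.min(),ys.max())
    print("proj paddle-top corners side")
    for dx in(-.017,.017):
        for dy in(-.008,.008):
            p=pad+dx*ex+dy*ey;print(np.round(proj(cs,p),1),np.round(proj(ct,p),1),"bottom",np.round(proj(cs,p-[0,0,.08]),1),np.round(proj(ct,p-[0,0,.08]),1))
    print("pivot expected local y = pad y; load top at")
E
python3 m.py
```

```text
post dist 0.898104404023499 O [0.67993568 0.00147154 0.        ] ey [0.0339129  0.99942479 0.        ]
cup side (232.525, 342.9) [0.0002 0.1953 0.036 ] (array([0.68848249, 0.19290622, 0.02801433]), np.float64(0.0017630435776285892))
cup [0.68635615 0.19124472 0.036     ] [-0.      0.1899  0.036 ]
rol [ 0.67682085 -0.04896406  0.06      ] [-0.0014 -0.0505  0.06  ]
pad [ 0.45917416 -0.17374081  0.31      ] [-0.2147 -0.1826  0.31  ]
bar len 0.11259170352492885 [ 0.0552 -0.0517  0.06  ] [-0.0574 -0.0503  0.06  ]
[ 0.0485 -0.0396  0.06  ] [-0.057  -0.0396  0.06  ]
paddle side bbox 372 388 162 192
paddle top bbox 365 373 253 266
proj paddle-top corners side
[391.1 162.5] [374.1 267.3] bottom [387.5 188.4] [370.3 266.5]
[389.2 167.4] [367.2 267.1] bottom [385.7 193.3] [363.7 266.4]
[375.9 158.8] [374.3 252.4] bottom [373.1 184.8] [370.4 252.7]
[373.9 163.7] [367.4 252.3] bottom [371.2 189.6] [363.9 252.5]
pivot expected local y = pad y; load top at
```

```bash
cat > sim.py <<'E'
import numpy as np
def mj(s): s=np.clip(s,0,1); return s**3*(10-15*s+6*s*s)
def cu(s): s=np.clip(s,0,1); return s*s*(3-2*s)
def co(s): s=np.clip(s,0,1); return np.clip(np.where(s<.25,s*s/.375,np.where(s>.75,1-(1-s)**2/.375,(s-.125)/.75)),0,1)
def run(d0,d1,T,prof,mu=.1,m=.62,dt=5e-5):
    # start in quasi-static contact: nose behind the bar at pivot offset d0
    I=m*.32*.36; th=None
    D=np.hypot(d0,.452); th=np.arctan2(d0,.452)+np.arccos((.44**2+D*D-.022**2)/(2*.44*D)); w=0
    P=d0+(d1-d0)*prof(np.arange(0,T+1.5,dt)/T); V=np.gradient(P,dt);A=np.gradient(V,dt)
    rel=None;mx=-9;H=[];last=0
    for i in range(len(P)):
        n=np.array([P[i]-.44*np.sin(th)-0,.5-.44*np.cos(th)-.048]); r=np.hypot(*n); tq=0
        if r<.022:
            u=n/r; vn=np.array([V[i]-.44*w*np.cos(th),.44*w*np.sin(th)])
            N=max(0,2e4*(.022-r)-30*(vn@u)); t=np.array([u[1],-u[0]]); F=N*u-mu*N*np.tanh((vn@t)/.003)*t
            tq=F@np.array([-.44*np.cos(th),.44*np.sin(th)]); last=i*dt; lt=th
        al=(-m*9.81*.32*np.sin(th)+m*.32*A[i]*np.cos(th)+tq)/I
        w+=al*dt; th+=w*dt; H.append(th)
    H=np.array(H); k=int(T/dt)
    return last,lt,H.max(),H.min(),np.abs(H[k:]).max()
if __name__=="__main__":
    for d0 in(.086,.090,.093):
      for T in(1.1,1.3,1.5,1.7,2.0):
        print(d0,T,*[np.round(run(d0,.2405,T,p),3) for p in(mj,co)])
    print(run(.088,.2405,1.5,mj,.25),run(.088,.2405,1.5,cu))
E
python3 sim.py
```

```text
0.086 1.1 [ 0.215  0.213  0.229 -0.235  0.229] [ 0.156  0.213  0.213 -0.204  0.145]
0.086 1.3 [ 0.26   0.212  0.213 -0.191  0.153] [ 0.192  0.212  0.213 -0.202  0.128]
0.086 1.5 [ 0.303  0.212  0.213 -0.179  0.114] [ 0.223  0.212  0.213 -0.201  0.17 ]
0.086 1.7 [ 0.346  0.211  0.213 -0.177  0.126] [ 0.256  0.211  0.213 -0.213  0.213]
0.086 2.0 [ 0.41   0.21   0.212 -0.181  0.172] [ 0.304  0.21   0.239 -0.239  0.239]
0.09 1.1 [ 0.181  0.212  0.213 -0.209  0.2  ] [ 0.126  0.212  0.213 -0.195  0.125]
0.09 1.3 [ 0.216  0.211  0.212 -0.172  0.122] [ 0.152  0.211  0.213 -0.193  0.126]
0.09 1.5 [ 0.253  0.21   0.212 -0.166  0.098] [ 0.175  0.211  0.212 -0.193  0.177]
0.09 1.7 [ 0.288  0.209  0.212 -0.169  0.13 ] [ 0.199  0.21   0.218 -0.218  0.218]
0.09 2.0 [ 0.339  0.208  0.212 -0.182  0.182] [ 0.236  0.209  0.232 -0.232  0.232]
0.093 1.1 [ 0.134  0.212  0.214 -0.183  0.169] [ 0.089  0.209  0.214 -0.184  0.107]
0.093 1.3 [ 0.166  0.21   0.214 -0.154  0.088] [ 0.106  0.209  0.214 -0.183  0.126]
0.093 1.5 [ 0.194  0.209  0.214 -0.155  0.093] [ 0.122  0.208  0.214 -0.183  0.183]
0.093 1.7 [ 0.219  0.207  0.214 -0.161  0.143] [ 0.138  0.209  0.219 -0.219  0.219]
0.093 2.0 [ 0.255  0.206  0.214 -0.195  0.195] [ 0.163  0.208  0.22  -0.22   0.22 ]
(0.27755, np.float64(0.21189363975836423), np.float64(0.212932410412667), np.float64(-0.173240522130885), np.float64(0.10629310336957704)) (0.20035, np.float64(0.21081466873125415), np.float64(0.2127550129100945), np.float64(-0.18341311192042584), np.float64(0.15424335806225367))
```

```bash
cat > g.py <<'E'
from m import *
R=np.c_[ex,-ey,[0,0,-1]]
def tcp(y,z=.285): return O+ex*-.2147+ey*y+np.array([0,0,z-arm.grip_depth])
E
python3 - <<'E'
from g import *
for y in(-.1826,-.05,.05,.19):
    print(arm.solve_ik(tcp(y),R),arm.solve_ik(tcp(y,.38),R))
t=arm.current_t()
arm.move_to(tcp(-.1826,.42),R); print(arm.current_t()-t)
arm.move_l(tcp(-.1826),feed=.1)
print(arm.current_t(),arm.current_ee_pos()-tcp(-.1826),arm.current_force())
im=arm.snapshot("side");cv2.imwrite("pics/side1.png",im[:,:,::-1])
E
```

```text
[-2.76988680e+01  1.43681682e+01  9.10528042e+01 -2.54444375e-14
  7.45790276e+01  6.42445707e+01] [-2.76988680e+01  1.03085021e+01  8.14897859e+01 -2.54444375e-14
  8.82017120e+01  6.42445707e+01]
[-1.24362536e+01  1.21733850e+01  9.41383870e+01 -2.54444375e-14
  7.36882280e+01  7.95071850e+01] [-1.24362536e+01  7.94631623e+00  8.44406819e+01 -2.54444375e-14
  8.76130019e+01  7.95071850e+01]
[-1.07490685e-01  1.26272127e+01  9.35115363e+01 -2.54444375e-14
  7.38612511e+01  9.18359480e+01] [-1.07490685e-01  8.43404452e+00  8.38436254e+01 -2.54444375e-14
  8.77223301e+01  9.18359480e+01]
[ 1.61467247e+01  1.61637591e+01  8.84292272e+01 -2.54444375e-14
  7.54070137e+01  1.08090163e+02] [ 1.61467247e+01  1.22470367e+01  7.89577145e+01 -2.54444375e-14
  8.87952488e+01  1.08090163e+02]
1.7999999999999998
3.4 [ 0.00025381 -0.00012247  0.00048206] [0.22283081 0.21331814 0.02343415]
```

View pics/side1.png

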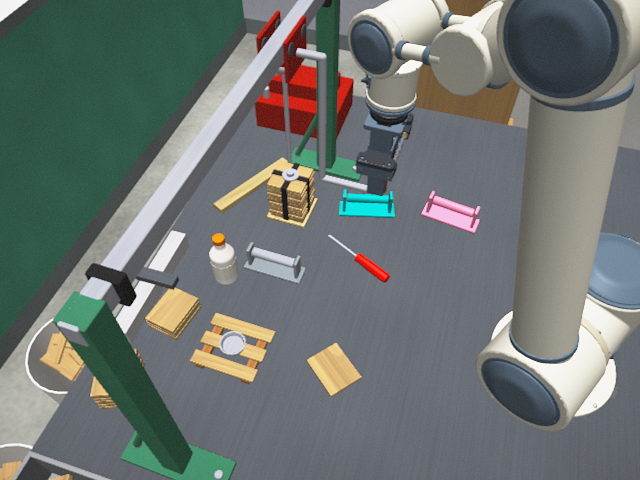

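```bash
python3 - <<'E'
from g import *
arm.grip(.0); print("w",arm.current_width(),arm.current_grasp_force(),arm.current_ee_pos()-tcp(-.1826),arm.current_t())
f=lambda:np.round(arm.current_force(),2)
print(f())
arm.move_l(tcp(-.085),R,feed=.06);print(arm.current_t(),f())
arm.sleep(.6)
for y in(-.06,-.03,0,.02,.03): 
    arm.move_l(tcp(y),R,feed=.05);print(y,arm.current_t(),f(),arm.current_width())
im=arm.snapshot("side");cv2.imwrite("pics/side2.png",im[:,:,::-1])
cv2.imwrite("pics/top2.png",arm.snapshot("top")[:,:,::-1]);print(f())
E
```

```text
w 0.01598535227474612 30.000001788139343 [-1.11730571e-05  1.04048573e-04 -3.52699906e-05] 4.5833
[-0.97  2.27  0.42]
6.3583 [ 1.08  1.55 -1.36]
-0.06 7.6083 [ 1.33  2.14 -3.1 ] 0.01621434960488894
-0.03 8.3583 [ 1.07  2.05 -2.96] 0.01588548397046861
0 9.1083 [ 1.46  1.73 -3.59] 0.015862702461561594
0.02 9.6583 [ 1.68  1.81 -4.39] 0.01609664149896865
0.03 10.0083 [ 1.71  2.19 -3.57] 0.01598015961962704
[ 0.87  1.56 -4.35]
```

View pics/side2.png

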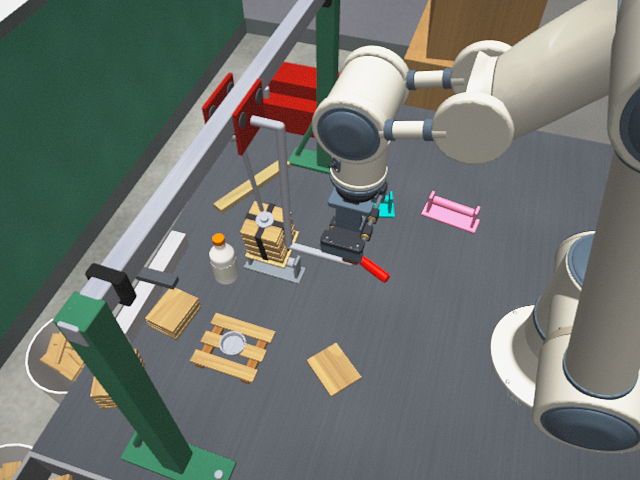

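The load is tipped back behind the grey roller's bar, near (285,255), and is still held there. The disc on top of the bundle is at (264,218). Next is the final move over the bar to the cup.

```bash
python3 - <<'E'
from g import *
arm.move_l(tcp(.038),R,feed=.05);print(arm.current_t(),np.round(arm.current_force(),2))
arm.move_l(tcp(.1905),R,feed=.1525/1.4);t0=arm.current_t();print(t0)
fr=[]
for i in range(26):
    t=arm.current_t();fr.append((t,arm.snapshot("side"),arm.current_force()))
np.savez("fr1.npz",t=[a[0] for a in fr],im=[a[1] for a in fr],f=[a[2] for a in fr])
print(arm.current_t(),np.round([a[2][1] for a in fr],1))
cr=[cv2.resize(fr[i][1][190:390,150:350],(400,400))for i in(0,12)]
cv2.imwrite("pics/two.png",np.hstack(cr)[:,:,::-1])
E
```

```text
10.4167 [ 1.63  1.44 -4.51]
11.9667
13.2667 [ 1.3  1.3  0.7 -0.4 -0.2 -1.3 -1.8 -0.6 -2.2 -3.2 -1.8 -1.8 -2.4 -1.4
 -1.5 -2.1 -2.1 -2.6 -1.4 -2.9 -2.5 -3.3 -2.8 -3.2 -2.8 -2. ]
```

View pics/two.png

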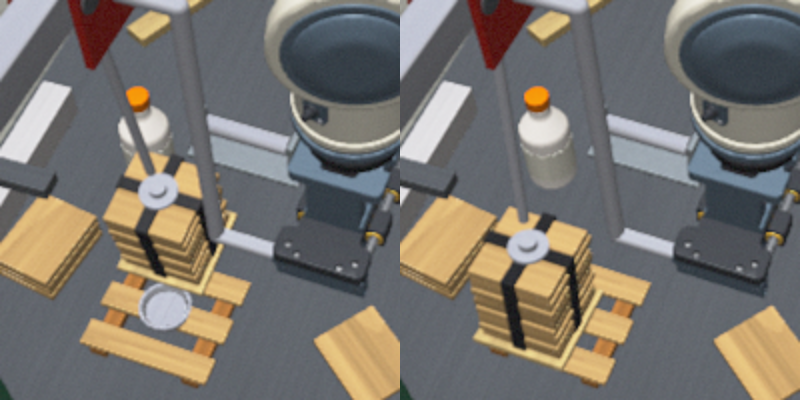

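```bash
cat > tr.py <<'E'
from g import *
def disc(im,tpl=None):
    """disc pixel by matching the template cut from frame 12"""
    g=cv2.matchTemplate(im[130:400,150:330],tpl,cv2.TM_CCOEFF_NORMED);_,v,_,p=cv2.minMaxLoc(g)
    x,y=p; sx=sy=0
    if 0<x<g.shape[1]-1 and 0<y<g.shape[0]-1:
        q=lambda a,b,c:.5*(a-c)/(a-2*b+c)
        sx=q(g[y,x-1],g[y,x],g[y,x+1]);sy=q(g[y-1,x],g[y,x],g[y+1,x])
    h,w=tpl.shape[:2]; return (150+x+sx+w//2,130+y+sy+h//2),v
def xz(uv):
    o,d=ray(cs,uv); s=-((o-O)@ex)/(d@ex); return loc(o+s*d)
Z=np.load("fr1.npz"); TPL=Z["im"][12][313-9:313+10,214-12:214+13]
W=2*np.pi/1.2
def fit(t,y,w=None):
    from scipy.optimize import curve_fit
    m=lambda t,c,a,b,w:c+a*np.cos(w*t)+b*np.sin(w*t)
    t=np.array(t)
    if w is None: p,_=curve_fit(m,t-t[0],y,p0=[np.mean(y),.02,.02,W]); w=p[3]
    M=np.c_[np.ones(len(t)),np.cos(w*(t-t[0])),np.sin(w*(t-t[0]))];p=np.linalg.lstsq(M,y,rcond=None)[0]
    return p,w,np.std(M@p-y)
E
python3 - <<'E'
from tr import *
s0=cv2.imread("pics/side0.png")[:,:,::-1].copy()
uv,v=disc(s0,TPL);print("rest",uv,v,xz(uv))
ys=[]
for t,im in zip(Z["t"],Z["im"]):
    uv,v=disc(im,TPL);ys.append(xz(uv)[1]);print(round(t,2),np.round(uv,1),round(v,2),xz(uv)[1:])
p,w,r=fit(Z["t"],ys);print(p,np.hypot(p[1],p[2]),w,2*np.pi/w,r)
E
```

```text
rest (np.float32(290.58963), np.float32(173.4362)) 0.5696852207183838 [ 0.     -0.1778  0.2133]
11.97 [229.1 285.6] 0.88 [0.1596 0.2133]
12.02 [229.6 284.5] 0.86 [0.1571 0.2135]
12.07 [229.6 284.6] 0.86 [0.1572 0.2134]
12.12 [229.1 285.7] 0.89 [0.1598 0.2132]
12.17 [228.1 287.7] 0.91 [0.1647 0.2127]
12.22 [226.7 290.5] 0.9 [0.171  0.2118]
12.27 [224.9 293.9] 0.94 [0.1796 0.2117]
12.32 [222.8 297.7] 0.94 [0.189  0.2118]
12.37 [220.6 301.5] 0.93 [0.1986 0.2121]
12.42 [218.7 305.2] 0.96 [0.2073 0.2118]
12.47 [216.8 308.5] 0.95 [0.2154 0.2121]
12.52 [215.1 311.2] 0.99 [0.2224 0.2131]
12.57 [214. 313.] 1.0 [0.2271 0.2136]
12.62 [213.4 314. ] 0.98 [0.2297 0.214 ]
12.67 [213.4 314. ] 0.98 [0.2297 0.214 ]
12.72 [214. 313.] 1.0 [0.2271 0.2135]
12.77 [215.1 311.2] 0.99 [0.2224 0.213 ]
12.82 [216.8 308.5] 0.95 [0.2154 0.2121]
12.87 [218.7 305.2] 0.96 [0.2074 0.2117]
12.92 [220.6 301.7] 0.94 [0.1989 0.2121]
12.97 [222.7 297.9] 0.95 [0.1894 0.2118]
13.02 [224.8 294.2] 0.94 [0.18   0.2115]
13.07 [226.4 291. ] 0.92 [0.1723 0.2119]
13.12 [227.9 288.2] 0.92 [0.1656 0.2124]
13.17 [228.9 286.2] 0.9 [0.1608 0.2128]
13.22 [229.3 285.2] 0.89 [0.1586 0.2132]
[ 0.19348038 -0.03371152 -0.01341133] 0.03628126360295138 5.204107451934546 1.207351186579345 0.0003443152067031767
```

```bash
cat > damp.py <<'E'
from tr import *
def wait(t):
    d=t-arm.current_t(); assert d>-.005,d
    if d>0: arm.sleep(d)
def rec(n=25):
    ts,ys,ims=[],[],[]
    for i in range(n):
        ts.append(arm.current_t());im=arm.snapshot("side");ims.append(im);ys.append(xz(disc(im,TPL)[0])[1])
    p,w,r=fit(ts,ys,5.204);A=np.hypot(p[1],p[2]);ph=np.arctan2(p[2],p[1])
    print("t",ts[-1],"centre",p[0],"amp",A,"theta",A/.287,"res",r); return p[0],A,ts[0]+ph/5.204,ims[-1]
def kill(y0,A,tp,T=.3):
    h=np.pi/5.204; dl=A/.287*.36/2/.955
    k=np.ceil((arm.current_t()+T/2+.01-tp)/h); s=1 if k%2==0 else -1; t1=tp+k*h
    wait(t1-T/2);arm.move_l(tcp(y0+s*dl),R,feed=dl/T)
    wait(t1+h-T/2);arm.move_l(tcp(y0),R,feed=dl/T)
E
python3 - <<'E'
from damp import *
kill(.1905,.03628,12.643)
c,A,tp,im=rec(); np.save("st.npy",[c,A,tp]); cv2.imwrite("pics/a.png",im[:,:,::-1])
E
```

```text
t 15.95 centre 0.19395907084593908 amp 0.004753203867983684 theta 0.016561685951162666 res 8.999067699523236e-05
```

```bash
python3 - <<'E'
from damp import *
c,A,tp=np.load("st.npy")
kill(.1905,A,tp)
c,A,tp,im=rec(24); np.save("st.npy",[c,A,tp]); cv2.imwrite("pics/b.png",im[:,:,::-1])
tp_=arm.snapshot("top");cv2.imwrite("pics/topb.png",tp_[:,:,::-1])
a=cv2.resize(im[240:390,150:300],(400,600)[::1] and (400,400),interpolation=cv2.INTER_CUBIC)
b=cv2.resize(tp_[130:230,185:285],(400,400),interpolation=cv2.INTER_CUBIC)
cv2.imwrite("pics/chk.png",np.hstack([a,b])[:,:,::-1])
E
```

```text
t 18.4083 centre 0.19394088629195969 amp 0.0011468503642129723 theta 0.003995994300393632 res 9.894722137338265e-05
```

View pics/chk.png

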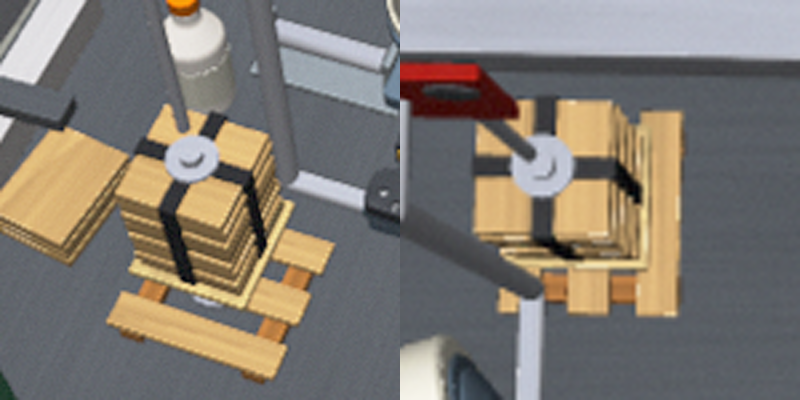

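```bash
python3 - <<'E'
from tr import *
t=cv2.imread("pics/topb.png");t0=cv2.imread("pics/top0.png");s0=cv2.imread("pics/side0.png");s=cv2.imread("pics/b.png")
def blob(im,x0,y0,x1,y1,f=8,th=150):
    c=cv2.resize(im[y0:y1,x0:x1],None,fx=f,fy=f,interpolation=cv2.INTER_CUBIC);h=cv2.cvtColor(c,cv2.COLOR_BGR2HSV)
    m=((h[...,1]<60)&(h[...,2]>th)).astype(np.uint8); cs_,_=cv2.findContours(m,cv2.RETR_EXTERNAL,cv2.CHAIN_APPROX_NONE)
    k=cv2.convexHull(max(cs_,key=cv2.contourArea));e=cv2.fitEllipse(k);return (x0+(e[0][0]+.5)/f-.5,y0+(e[0][1]+.5)/f-.5),np.array(e[1])/f
for n,im,cal,box,z in(("cup top",t0,ct,(216,167,248,197),.036),("cup side",s0,cs,(214,324,252,364),.036),("disc top",t,ct,(209,160,233,182),.213),("disc side",s,cs,(208,290,236,312),.213),
  ("disc top rest",t0,ct,(357,164,377,183),.213),("disc side rest",s0,cs,(278,164,303,183),.213)):
    for th in(120,150):
        uv,d=blob(im,*box,th=th);print(n,np.round(uv,2),"diam px",np.round(d,1),loc(onz(cal,uv,z)),xz(uv) if cal is cs else "")
E
```

```text
cup top [230.77 183.21] diam px [21.  25.6] [-0.0036  0.1926  0.036 ] 
cup top [231.3  181.66] diam px [20.3 20.9] [0.001  0.1912 0.036 ] 
cup side [233.51 342.76] diam px [24.5 32.1] [-0.0017  0.1943  0.036 ] [-0.      0.192   0.0309]
cup side [232.01 342.45] diam px [23.8 27.7] [0.0017 0.1947 0.036 ] [0.     0.1969 0.041 ]
disc top [220.11 171.03] diam px [16.4 16.6] [2.000e-04 1.878e-01 2.130e-01] 
disc top [220.07 170.99] diam px [16.2 16.2] [0.0003 0.1879 0.213 ] 
disc side [221.57 299.14] diam px [18.1 21.3] [0.0003 0.1935 0.213 ] [-0.      0.1938  0.2137]
disc side [221.54 299.09] diam px [17.8 21.1] [0.0004 0.1934 0.213 ] [-0.      0.1939  0.2139]
disc top rest [367.4  173.73] diam px [16.8 17.3] [ 0.0005 -0.1822  0.213 ] 
disc top rest [367.26 173.78] diam px [16.  16.6] [ 0.0004 -0.1819  0.213 ] 
disc side rest [290.02 174.28] diam px [13.3 17.4] [ 0.0004 -0.175   0.213 ] [ 0.     -0.1742  0.2139]
disc side rest [289.92 174.02] diam px [12.5 17.4] [ 0.0009 -0.1757  0.213 ] [-0.     -0.1737  0.2151]
```

The disc sits about 2 mm short of the cup centre: 2.7 mm in the top view, 0.9 mm in the side view. I'll nudge it forward slowly, damp the last of the swing and hold.

```bash
python3 - <<'E'
from damp import *
Y=.1926
arm.move_l(tcp(Y),R,feed=.001)
c,A,tp,im=rec(24)
kill(Y,A,tp)
c,A,tp,im=rec(24)
if A>.0004: kill(Y,A,tp);c,A,tp,im=rec(24)
t=arm.snapshot("top");cv2.imwrite("pics/topc.png",t[:,:,::-1]);cv2.imwrite("pics/sidec.png",im[:,:,::-1])
print(arm.current_t(),np.round(arm.current_force(),2),loc(arm.current_ee_pos()))
E
```

```text
t 20.5083 centre 0.19565444561433784 amp 0.0002035944606929793 theta 0.0007093883647839001 res 5.751477500682384e-05
t 22.65 centre 0.19590767256205063 amp 0.00014186515328415484 theta 0.0004943036699796336 res 5.665994609307609e-05
22.75 [ 4.56 -2.37 -5.29] [-0.2147  0.1924  0.2662]
```

```bash
python3 - <<'E'
from damp import *
arm.sleep(5.8)
arm.grip(.05); print(arm.current_width(),arm.current_t())
c,A,tp,im=rec(24)
arm.move_l(tcp(.1926,.40),R,feed=.06)
c,A,tp,im=rec(20);cv2.imwrite("pics/end.png",im[:,:,::-1])
t=arm.snapshot("top");cv2.imwrite("pics/endt.png",t[:,:,::-1])
print(arm.current_t(),np.round(arm.current_force(),2))
E
```

```text
0.049855972678967936 29.2333
t 30.3833 centre 0.19595019758668286 amp 6.37266578192856e-05 theta 0.00022204410389994983 res 2.152352522879155e-05
t 33.45 centre 0.19594661295255292 amp 6.969321299319768e-05 theta 0.00024283349474981772 res 2.2751333530649886e-05
33.55 [0.1  0.15 0.29]
```

View pics/end.png

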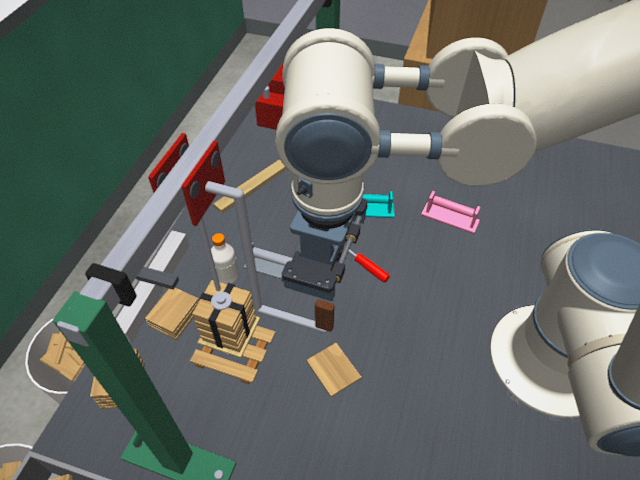

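The gripper is clear of the paddle at (325,315). The load hangs still over the pallet with its disc at (221,300), and the loose blank, screwdriver and bottle are where they were.

```bash
python3 -c "
from rig import arm
print(arm.sign_off())"
```

```text
the job is handed in; nothing more can be done
None
```

I handed the job in at about 34 s: the load went over the roller, and its foot hung still above the cup's centre (to about 1–2 mm by camera; the foot itself was hidden) for over five seconds before I let go of the handle and backed clear.

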